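# Lock out the bag sealer

## Robot

A 7-joint arm with a two-finger parallel gripper is mounted at the origin on the work surface. World frame = base frame: x ahead of the robot, y to its left, z up, the work surface at z = 0. Lengths are in mm, angles in rad, forces in N, time in s.
With the tool pointing down it reaches from about 425 to 950 mm from the base axis. Payload 4.7 kg.
Tool frame: the origin (TCP) lies at the very end of the fingers, on their centre line; the grasp point (between the pads) lies 19 mm behind it; z points along the fingers, y is the direction in which the jaws open and shut (so a half turn about z gives the same grasp; the last joint's range is limited). The gripper opens to 87 mm and grips with 3 to 60 N. Pads are 19 mm wide; open, the fingers measure 117 mm over their backs; the gripper's body (75 mm by 190 mm) begins 51 mm behind the grasp point.
Start: joints at [1.197, 0.469, -0.049, 1.532, 0.024, 1.141, -0.082], TCP at [228.203, -635.274, 222.573] pointing down, gripper open.
Joint ranges: [-2.59, 2.59], [-0.33, 1.99], [-1.39, 1.29], [0.1, 2.45], [-1.04, 4.18], [0.21, 1.99], [-2.66, 2.66]. Speed limits (rad/s): [2.57, 2.57, 3.14, 3.14, 3.14, 3.14, 3.14].

## Interface

Orientations are given as a rotation vector (axis times angle).
In Python, from rig import arm gives the robot as it stands.
- The arm moves only by the tool arm_command, never from a script. Its arguments are lists of equal length, an entry for each row: "dp": the shift along the world's x, y, z in cm, a list of three; "angular": the turn, a rotation vector about the world's x, y, z in degrees, a list of three; "gripper": the opening, from 0 (shut) to 1 (fully open). In form: {"dp": [[x, y, z], ...], "angular": [[rx, ry, rz], ...], "gripper": [gripper, ...]}. A call has 1 to 20 rows; each row is the pose to reach, as a shift and turn from the pose measured when the call began; what a row does not reach only later rows make up. A row lasts 1/10 s, in which the tool goes at most 50 mm and 8.59 degrees, less where a joint would pass 70% of its speed; a pose out of reach is approached as far as the arm can. A call with a gripper value outside its range is refused whole. The fingers move at their own pace and stop on an object; the grip force is fixed at half the most. Time passes only in rows, so rows that repeat a pose let the fingers close. It gives the time, the measured TCP pose, the force and the opening at its end, in the units of the state.
- arm.state(): the state, without advancing time (a new reading comes with each control period).
- arm.camera(name): name is "side" or "top" or "wrist"; returns a dict with "pixels" (384x512x3 uint8, red, green, blue), "intrinsics" (3x3 intrinsics, pixels), "dist" ([k1, k2, p1, p2, k3] as OpenCV has them; the pictures are not rectified), "rvec" (rotation vector, rad) and "tvec" (3), from world to camera coordinates, as OpenCV has them. Camera axes: x right, y down, z forward; pixel columns grow to the right and rows downward; lengths in mm; the calibration is good to about 2 mm. A picture is of the moment at which its call begins. There is no depth.
- arm.hand_in(): hands the job in, once; it reports no verdict.
Trained networks look in a picture, given as the dict that the camera call returned (one of the last four; its "shot" number tells which), for a name from the list of things; names that differ only in an ending like _2 or _b are one class to them, and where a whole thing is asked for, a point or a joint stands for the part that bears it (a point fixed in the world has none). Each returns a list of dicts, best first, with "score" (0 to 1); they miss things now and then, are a little off and sometimes report something else, mostly with a low value. They report only what shows in the picture. A call takes as long as a camera call. They do not tell look-alikes from the thing itself.
- arm.trace(picture, label): "region" (384x512 bool, what is visible of it) and "location" ([column, row] in pixels, amid what is visible of it).
The state is a dict: "time": time; "joint_pos": joint angles; "qvel": joint speeds; "joint_torque": joint torques, N m; "ee_pos": TCP position; "tcp_rot": TCP orientation; "force": force on the tool from outside, world axes, zero at the start; "wrist_torque": the same for the moment, N m; "finger_gap": finger opening in mm.
Only numpy, scipy, OpenCV 4.12 (cv2) and the standard library are available. Lean on these libraries where they do the work, as an engineer would, in place of code of your own. Each camera call takes 0.05 s, during which the arm holds its last target. There are 200 camera calls.

## Task

The bag sealer on the chopstick packing table is to be cleaned. First turn its rotary isolator handle from on to off, so that it sits in the off detent; then pick up the white lock-out tag, push its ring through the sprung gate of the snap hook so that the gate snaps shut behind it, and leave the tag hanging from the hook. Do not disturb the pack of chopsticks or the tape dispenser.

Things in the scene. Friction and masses are not known exactly. Their poses are not given: they have to be found in the camera images.
- handle_hub (a point): Point on the upright turning axis of the isolator handle, half-way up its bar: a black bar 115 mm long, 18 mm wide, 32 mm tall on a round hub (60 mm across), on the grey box at the front of the white bag sealer. The bar reaches 85 mm to one side of the axis (x axis, turning with it) and 30 mm to the other. The box's top is 38 mm below this point, so 22 mm is free under the bar.
- handle_grip (a point): Point in the middle of the long end of the handle's bar, 60 mm from the turning axis, half-way up; x axis along the bar to its end, z up.
- handle (a joint): Isolator handle, rad, anticlockwise from above. 0 = on: long end points to the back of the sealer (+x of point hook). 1.571 = off: long end points left, away from the snap hook (+y of point hook). Stops at both ends. A spring detent (up to 0.4 N m) resists the first half of the turn; past half-way it carries the freed handle home to off.
- hook (a point): Gate hinge of the steel snap hook, 205 mm above the table, right of the isolator. The hook is a fixed upright loop of 10 mm round bar in this frame's x-z plane, on a post behind it. Frame: x level, into the hook, square to the gate, away from the robot; y left; z up. The front (x=0) is closed by the gate. Free room in front, below and above.
- gate (a joint): Snap hook gate, an 8 mm bar 56 mm long from the hinge up to the nose. 0 = shut (upright); grows to 1.35 rad as its upper end is pushed into the hook (+x of point hook) and down. Springs shut; needs 1 to 4 N. A ring bar pushed in level 35 mm above the hinge clears the gate's end once that bar's centre is about 52 mm past x=0; the gate then snaps up through the ring.
- tag_center (a point): Centre, half-way up, of the body of the loose white plastic lock-out tag, which lies flat on the table: a block 85 mm long (x), 36 mm wide (y), 16 mm thick (z), with an oval ring in line with it at its +x end, 169.5 mm long in all, about 110 g. x axis points along the tag to its ring, z up.
- tag_ring (a point): Middle of the far end of the tag's ring, at the centre of its round bar: 122 mm from tag_center along +x. The ring is of 10 mm round bar, level with the middle of the tag's thickness, 60 mm wide outside and about 40 mm wide inside; its opening runs from the body's end (42.5 mm from tag_center) to 117 mm from tag_center. Once freed in the hook, the tag tips down and swings for some seconds.
- chopsticks_center (a point): Bystander: centre of a flat pack of chopsticks, 200 x 80 x 28 mm, lying on the table; x along its length.
- tape: Bystander: white desk tape dispenser, 150 x 50 mm, 77 mm tall; origin at the centre of its underside, x along its length.
- hook_nose (a point): Lower end of the hook's nose, 55 mm straight above point hook. Bar centre lines in the frame of point hook: bottom z=0 from x=0 to 75 mm, back leg x=75 mm, top z=75 mm, nose down at x=0 to here. So the entrance, under the nose and over the bottom bar, is 50 mm high. The post's front face is at x=81 mm, its top 60 mm above point hook.
Not all that is in view belongs to the job. Leave any black or green look-alike of the part that bears tag_center alone.

How it is judged:
By the outcome, as a careful person would: the job done as asked, in the order asked, and still so for the second after the job is handed in, with the robot touching nothing.
It also fails if it takes over 72 s, if anything falls off the work surface, if the arm or the gripper's body presses on something with over 40 N, if the wrist force passes 120 N, or if a joint passes its speed limit or range.

## Working session

There is one attempt and no reset: what is moved stays moved. The work goes in short steps, Python scripts to look and compute and a tool call to move; the robot and the scene stay as the last step left them, time stands still between calls to the robot, and variables do not carry over. Pictures are saved under pics/ and viewed, about 8 in all and at most 12, crops included, and the job is handed in when it is done.

Besides the shell and the picture viewer there is one more tool, called after "Request:" by a JSON object that holds its "op" and its "data". arm_command: Moves the arm, as the interface text tells. Its arguments: {"type":"object","properties":{"dp":{"type":"array","items":{"type":"array","items":{"type":"number"}}},"angular":{"type":"array","items":{"type":"array","items":{"type":"number"}}},"gripper":{"type":"array","items":{"type":"number"}}},"required":["dp","angular","gripper"]}

```bash
ls; mkdir -p pics; cat > h.py <<'E'
import numpy as np, cv2
from rig import arm
def ray(c,px):
    K=np.array(c["intrinsics"]);d=np.array(c["dist"]);R=cv2.Rodrigues(np.array(c["rvec"],float))[0];t=np.array(c["tvec"],float).ravel()
    u=cv2.undistortPoints(np.array([[px]],float),K,d)[0,0]
    return -R.T@t, R.T@np.array([u[0],u[1],1.])
def onz(c,px,z):
    o,d=ray(c,px); return o+d*(z-o[2])/d[2]
def proj(c,P):
    return cv2.projectPoints(np.array(P,float).reshape(-1,3),np.array(c["rvec"],float),np.array(c["tvec"],float),np.array(c["intrinsics"]),np.array(c["dist"]))[0][:,0]
def tri(cs,pxs):
    A=np.zeros((3,3));b=np.zeros(3)
    for c,p in zip(cs,pxs):
        o,d=ray(c,p);d/=np.linalg.norm(d);M=np.eye(3)-np.outer(d,d);A+=M;b+=M@o
    return np.linalg.solve(A,b)
def save(c,name,box=None,s=1.5):
    im=c["pixels"][:,:,::-1]
    if box: im=im[box[1]:box[3],box[0]:box[2]]
    cv2.imwrite("pics/"+name,cv2.resize(im,None,fx=s,fy=s,interpolation=cv2.INTER_CUBIC))
E
python3 - <<'E'
from h import *
import pickle
np.set_printoptions(precision=1,suppress=True)
s=arm.state();print({k:np.round(s[k],3) for k in s})
D={}
for n in("side","top"):
    c=arm.camera(n);save(c,n+"0.png");D[n]=c
    print(n,"campos",ray(c,[256,192])[0])
    for l in["handle_hub","handle_grip","hook","hook_nose","gate","tag_center","tag_ring","chopsticks_center","tape"]:
        print(l,[(np.round(r["location"]),round(r["score"],2),int(r["region"].sum())) for r in arm.trace(c,l)])
pickle.dump(D,open("D.pkl","wb"))
E
```

```text
pics
{'time': np.float64(0.0), 'joint_pos': array([ 1.2,  0.5, -0. ,  1.5,  0. ,  1.1, -0.1]), 'qvel': array([ 0.,  0., -0.,  0., -0.,  0., -0.]), 'joint_torque': array([  0. , -50.8,  -0.1, -23.6,  -0.1,   0. ,   0. ]), 'ee_pos': array([ 227.9, -634.7,  221.5]), 'tcp_rot': array([-3.1, -0.5,  0. ]), 'force': array([ 0.7, -0.1, -0.7]), 'wrist_torque': array([-0.,  0., -0.]), 'finger_gap': np.float64(87.313)}
side campos [  48.6  901.3 1414.1]
handle_hub [(array([215., 286.]), 0.6, 334), (array([223., 208.]), 0.57, 272)]
handle_grip [(array([221., 290.]), 0.73, 358), (array([223., 207.]), 0.54, 278)]
hook [(array([202., 216.]), 0.64, 5759), (array([221., 207.]), 0.49, 271)]
hook_nose [(array([203., 215.]), 0.68, 5792)]
gate [(array([204., 215.]), 0.57, 5906)]
tag_center [(array([271., 295.]), 0.94, 366), (array([219., 288.]), 0.88, 445), (array([153., 302.]), 0.73, 386), (array([272., 240.]), 0.63, 269), (array([222., 332.]), 0.55, 387)]
tag_ring [(array([219., 330.]), 0.81, 442), (array([152., 302.]), 0.78, 316), (array([222., 287.]), 0.72, 184), (array([269., 296.]), 0.71, 279), (array([276., 241.]), 0.52, 342)]
chopsticks_center []
tape [(array([278., 139.]), 0.58, 315)]
top campos [ 349.4  -47.8 1825.6]
handle_hub [(array([238., 168.]), 0.58, 290)]
handle_grip [(array([235., 170.]), 0.83, 255)]
hook [(array([234., 138.]), 0.92, 5477)]
hook_nose [(array([237., 136.]), 0.77, 5606)]
gate []
tag_center [(array([241., 220.]), 0.85, 318), (array([188., 242.]), 0.81, 231), (array([144., 155.]), 0.73, 231), (array([177., 196.]), 0.48, 164), (array([144., 213.]), 0.48, 148)]
tag_ring [(array([244., 219.]), 0.86, 293), (array([188., 238.]), 0.83, 146), (array([148., 219.]), 0.81, 274), (array([143., 151.]), 0.8, 285), (array([178., 201.]), 0.78, 191)]
chopsticks_center [(array([325., 198.]), 0.72, 930)]
tape [(array([375., 167.]), 0.77, 335)]
```

View pics/side0.png

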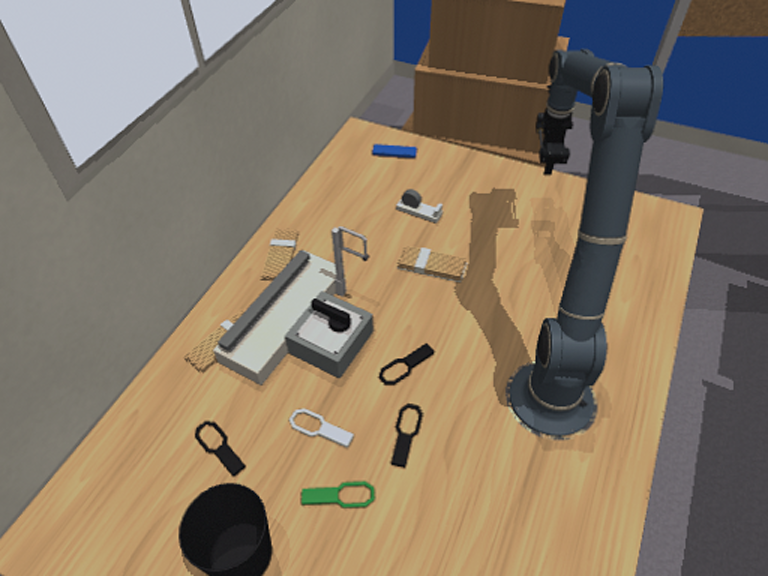

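View pics/top0.png

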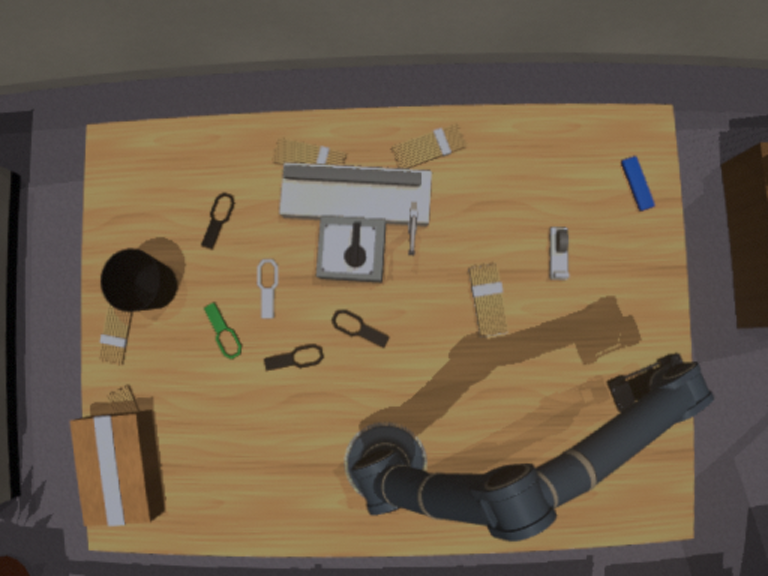

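The side picture shows the white tag at (320,427), the handle hub at (337,318) and the hook loop at (350,243). In the top picture the tag body is at (267,303), its ring end at (268,262), the hub at (355,256) and the hook from (412,250) to (413,205). Next I'll enlarge both for picking points.

```bash
python3 - <<'E'
from h import *
import pickle
D=pickle.load(open("D.pkl","rb"))
a=D["side"]["pixels"][140:265,185:265,::-1]; b=D["top"]["pixels"][110:220,165:290,::-1]
a=cv2.resize(a,None,fx=4.4,fy=4.4,interpolation=cv2.INTER_CUBIC); b=cv2.resize(b,None,fx=3.5,fy=3.5,interpolation=cv2.INTER_CUBIC)
im=np.zeros((550,800,3),np.uint8); im[:a.shape[0],:a.shape[1]]=a; im[:b.shape[0],360:360+b.shape[1]]=b[:,:440]
cv2.imwrite("pics/c1.png",im)
np.set_printoptions(precision=1,suppress=True)
t=D["top"];s=D["side"]
print("hub",onz(t,[355/1.5,256/1.5],130),"tip",onz(t,[357/1.5,222/1.5],130))
print("tag",onz(t,[267/1.5,303/1.5],8),onz(t,[268/1.5,262/1.5],8))
print("hub tri",tri([t,s],[[355/1.5,256/1.5],[340/1.5,316/1.5]]))
print("hook tri",tri([t,s],[[412/1.5,251/1.5],[364/1.5,258/1.5]]))
E
```

```text
hub [568.6  62.5 130. ] tip [659.8  55.1 130. ]
tag [457.2 324.9   8. ] [574.7 320.7   8. ]
hub tri [571.3  63.7 117.2]
hook tri [570.1 -86.9 194.9]
```

View pics/c1.png

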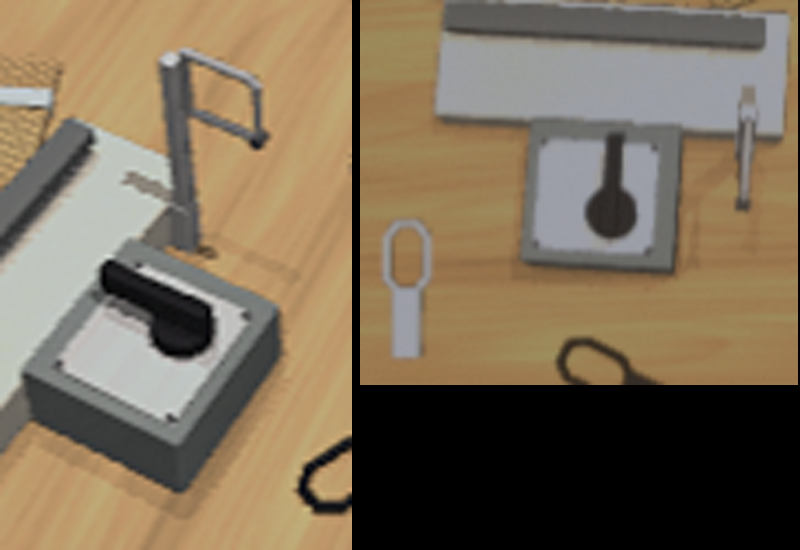

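The crop shows the hook hinge knob at side (244,172) and top (274,168.6). The handle bar is near world +x and the sealer is yawed about 3° clockwise.

```bash
cat >> h.py <<'E'
def R_(r): return cv2.Rodrigues(np.array(r,float))[0]
def turn(goal,cur): # rotvec deg, world
    return np.degrees(cv2.Rodrigues(goal@cur.T)[0].ravel())
def down(yaw): # tool x at heading yaw (deg), z down
    a=np.radians(yaw);x=np.array([np.cos(a),np.sin(a),0]);z=np.array([0,0,-1.]);return np.c_[x,np.cross(z,x),z]
E
python3 - <<'E'
from h import *
import pickle
np.set_printoptions(precision=2,suppress=True)
D=pickle.load(open("D.pkl","rb"));t=D["top"];s=D["side"]
f=lambda x,y:[x/4.4+185,y/4.4+140]; g=lambda x,y:[(x-360)/3.5+165,y/3.5+110]
print("hinge",tri([t,s],[g(742,205),f(260,138)]),onz(t,g(742,205),205))
print("box corners fl,fr,br z?",[tri([t,s],[a,b]) for a,b in [(g(522,260),f(182,442)),(g(672,270),f(280,318)),(g(528,122),f(28,375))]])
s=arm.state();R=R_(s["tcp_rot"]);print(R, s["ee_pos"]);print(turn(down(-3),R),turn(down(177),R))
E
```

```text
hinge [563.34 -84.85 203.89] [562.74 -84.98 205.  ]
box corners fl,fr,br z? [array([521.64, 170.7 ,  83.31]), array([508.04,  -3.29,  59.44]), array([684.87, 161.21,  77.97])]
[[ 0.94  0.34  0.  ]
 [ 0.34 -0.94 -0.  ]
 [ 0.    0.   -1.  ]] [ 228.2  -635.25  222.58]
[  0.     0.   -22.75] [ -0.     0.   157.25]
```

Request:
{"op": "arm_command", "data": {"dp": [[33,63,20],[33,63,20],[33,63,20],[33,63,20],[33,63,20],[33,63,20],[33,63,20],[33,63,20],[33,63,20],[33,63,20],[33,63,20],[33,63,20],[33,63,20],[33,63,20],[33,63,20],[33,63,20],[33,63,20],[33,63,20]], "angular": [[0,0,-8],[0,0,-16],[0,0,-23],[0,0,-23],[0,0,-23],[0,0,-23],[0,0,-23],[0,0,-23],[0,0,-23],[0,0,-23],[0,0,-23],[0,0,-23],[0,0,-23],[0,0,-23],[0,0,-23],[0,0,-23],[0,0,-23],[0,0,-23]], "gripper": [0,0,0,0,0,0,0,0,0,0,0,0,0,0,0,0,0,0]}}

```text
time: 2.8
ee_pos: [557.8, -7.0, 422.1]
tcp_rot: [3.139, -0.093, -0.001]
force: [-0.3, -0.7, 0.0]
finger_gap: 0.2
```

```bash
python3 - <<'E'
from h import *
import pickle
np.set_printoptions(precision=2,suppress=True)
c=arm.camera("wrist");save(c,"w1.png");pickle.dump(c,open("w1.pkl","wb"))
s=arm.state();print(s["time"],s["ee_pos"],s["tcp_rot"]);print(ray(c,[256,192]))
for l in["handle_hub","handle_grip","hook","hook_nose","gate"]:
    print(l,[(np.round(r["location"]),round(r["score"],2),int(r["region"].sum())) for r in arm.trace(c,l)])
print(proj(c,[[563,-85,205],[563,-85,260],[569,62,118]]))
E
```

```text
2.85 [557.69  -7.24 422.14] [ 3.14 -0.09 -0.  ]
(array([632.14, -10.52, 585.47]), array([-0.27,  0.03, -0.96]))
handle_hub [(array([208., 133.]), 0.83, 2308)]
handle_grip [(array([208., 134.]), 0.91, 2167), (array([ 82., 191.]), 0.4, 1685)]
hook [(array([215.,  60.]), 0.82, 36376)]
hook_nose [(array([213.,  60.]), 0.93, 35743)]
gate [(array([334., 156.]), 0.39, 93)]
[[330.66 156.67]
 [341.64 166.1 ]
 [212.54 148.06]]
```

View pics/w1.png

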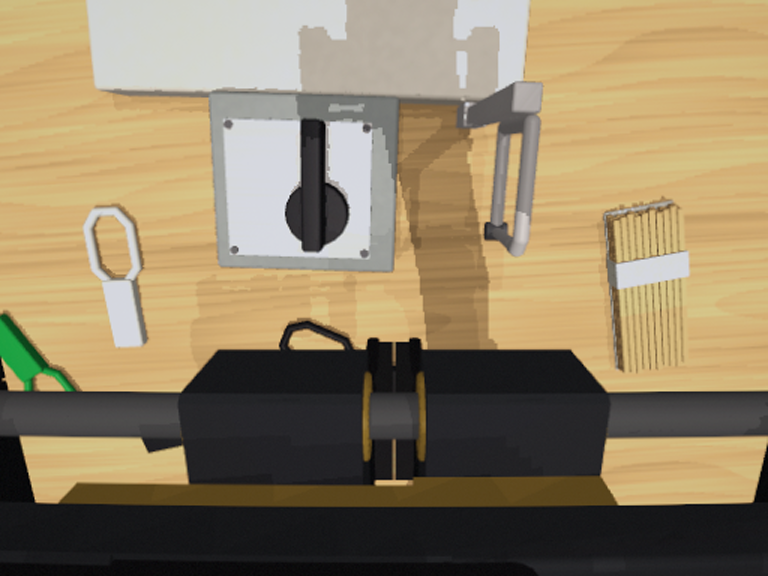

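The wrist picture shows the handle bar from (313,120) to (313,250) with its hub near (315,212). The hook's hinge knob is at (490,231) and its top front corner at (519,250). The tag runs from its ring at (105,210) to its body end at (127,345).

```bash
python3 - <<'E'
from h import *
import pickle
np.set_printoptions(precision=1,suppress=True)
D=pickle.load(open("D.pkl","rb"));t=D["top"];s=D["side"];w=pickle.load(open("w1.pkl","rb"))
f=lambda x,y:[x/4.4+185,y/4.4+140]; g=lambda x,y:[(x-360)/3.5+165,y/3.5+110]; v=lambda x,y:[x/1.5,y/1.5]
print("hinge",tri([t,s,w],[g(742,205),f(260,138),v(492,231)]),tri([s,w],[f(260,138),v(492,231)]),onz(w,v(492,231),205))
print("corner",tri([s,w],[f(258,84),v(519,247)]),onz(w,v(519,247),280), "back",onz(w,v(533,117),280),"bot back",onz(w,v(501,128),205))
print("long end",tri([s,w],[f(106,266),v(314,121)]),"short",tri([s,w],[f(209,303),v(313,249)]))
for z in(130,136):print(z,onz(w,v(314,121),z),onz(w,v(313,248),z))
for z in(80,):print("plate fr,fl,br,bl",*[onz(w,v(*p),z) for p in((364,254),(235,250),(366,128),(228,124))])
print("tag ring end,neck,body end",*[onz(w,v(*p),8) for p in((105,210),(119,281),(130,344))])
E
```

```text
hinge [564.3 -84.3 202.5] [564.8 -83.4 203.8] [566.3 -82.  205. ]
corner [565.7 -87.5 270.2] [568.4 -84.5 280. ] back [644.3 -92.2 280. ] bot back [640.9 -89.2 205. ]
long end [656.8  55.4 129.4] short [547.   64.5 142.7]
130 [657.8  55.9 130. ] [547.2  67.8 130. ]
136 [657.4  55.  136. ] [548.4  66.7 136. ]
plate fr,fl,br,bl [528.6  25.1  80. ] [540.7 156.2  80. ] [651.1  14.1  80. ] [663.2 145.8  80. ]
tag ring end,neck,body end [583.5 324.    8. ] [498.9 324.8   8. ] [418.4 327.7   8. ]
```

Request:
{"op": "arm_command", "data": {"dp": [[4,3.5,0],[7.7,6.5,0],[7.7,6.5,-5],[7.7,6.5,-10],[7.7,6.5,-15],[7.7,6.5,-19],[7.7,6.5,-22],[7.7,6.5,-22]], "angular": [[0,0,-1],[0,0,-2],[0,0,-2],[0,0,-2],[0,0,-2],[0,0,-2],[0,0,-2],[0,0,-2]], "gripper": [0.5,0.5,0.5,0.5,0.5,0.5,0.5,0.5]}}

```text
time: 3.9
ee_pos: [631.8, 57.5, 197.6]
tcp_rot: [3.136, -0.147, -0.015]
force: [-0.2, 0.2, 0.3]
finger_gap: 42.9
```

```bash
python3 - <<'E'
from h import *
np.set_printoptions(precision=2,suppress=True)
c=arm.camera("wrist");save(c,"w2.png")
s=arm.state();print(s["time"],s["ee_pos"],s["tcp_rot"],s["joint_pos"],s["finger_gap"])
print(proj(c,[[575,63.5,134],[659.6,55.6,134],[634.7,58,134]])*1.5)
h=np.array([575,63.5]);p0=s["ee_pos"][:2]
for th in range(0,97,8):
    a=np.radians(th-5.3);print(th,(h+60*np.array([np.cos(a),np.sin(a)])-p0)/10)
E
```

```text
3.95 [633.88  58.16 200.91] [ 3.14 -0.15 -0.01] [ 0.15  0.46 -0.42  1.63  0.21  1.1  -2.  ] 42.81647116263566
[[393.2  416.65]
 [393.11 251.32]
 [392.98 303.5 ]]
0 [ 0.09 -0.02]
8 [0.11 0.82]
16 [0.01 1.65]
24 [-0.2   2.46]
32 [-0.53  3.23]
40 [-0.96  3.95]
48 [-1.48  4.6 ]
56 [-2.09  5.18]
64 [-2.77  5.66]
72 [-3.51  6.04]
80 [-4.3   6.32]
88 [-5.13  6.49]
96 [-5.96  6.53]
```

View pics/w2.png

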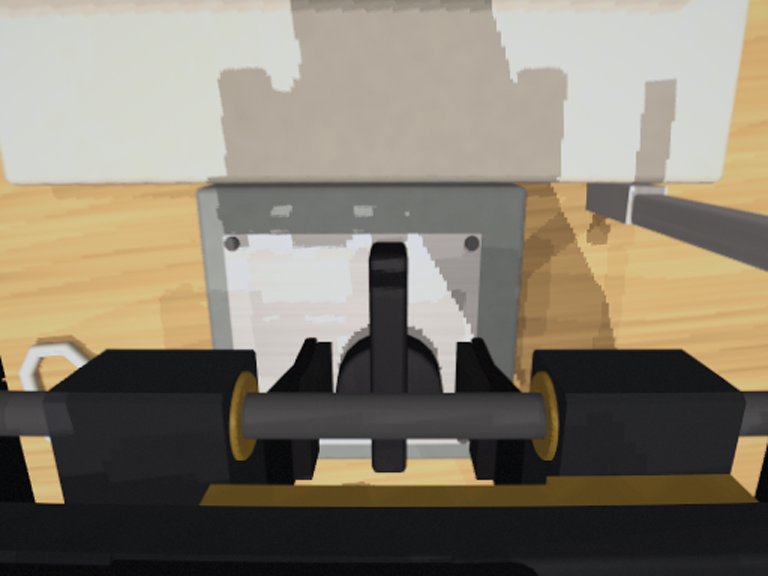

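The picture shows the bar centred between the fingers at column 388. Its long end is at row 245, as predicted. Now I descend and turn it.

Request:
{"op": "arm_command", "data": {"dp": [[0.1,0,-4.5],[0.1,0,-9.2],[0.1,0,-9.2],[0.1,0.8,-9.2],[0,1.6,-9.2],[-0.2,2.5,-9.2],[-0.5,3.2,-9.2],[-1.0,3.9,-9.2],[-1.5,4.6,-9.2],[-2.1,5.2,-9.2],[-2.8,5.7,-9.2],[-3.5,6.0,-9.2],[-4.3,6.3,-9.2],[-5.1,6.5,-9.2],[-5.1,6.5,-9.2],[-5.1,6.5,-9.2],[-5.1,6.5,-9.2]], "angular": [[0,0,0],[0,0,0],[0,0,0],[0,0,8],[0,0,16],[0,0,24],[0,0,32],[0,0,40],[0,0,48],[0,0,56],[0,0,64],[0,0,72],[0,0,80],[0,0,88],[0,0,88],[0,0,88],[0,0,88]], "gripper": [0.5,0.5,0.5,0.5,0.5,0.5,0.5,0.5,0.5,0.5,0.5,0.5,0.5,0.5,0.5,0.5,0.5]}}

```text
time: 5.65
ee_pos: [584.5, 122.8, 110.5]
tcp_rot: [2.359, 2.067, -0.0]
force: [0.4, 0.3, 0.4]
finger_gap: 43.9
```

Request:
{"op": "arm_command", "data": {"dp": [[0,0,5],[0,0,10],[0,0,15],[-3,4,18],[-6,8,18],[-9,12,18],[-12,16,18],[-12.6,20.3,18],[-12.6,20.3,18],[-12.6,20.3,18],[-12.6,20.3,18],[-12.6,20.3,18],[-12.6,20.3,18],[-12.6,20.3,18]], "angular": [[0,0,0],[0,0,0],[0,0,0],[0,0,-8],[0,0,-16],[0,0,-24],[0,0,-32],[0,0,-40],[0,0,-48],[0,0,-56],[0,0,-64],[0,0,-72],[0,0,-80],[0,0,-84]], "gripper": [0.5,0.5,0.5,0.5,0.5,0.5,0.5,0.8,0.8,0.8,0.8,0.8,0.8,0.8]}}

```text
time: 7.05
ee_pos: [458.9, 326.1, 291.3]
tcp_rot: [3.138, -0.051, -0.005]
force: [0.8, -0.5, -0.8]
finger_gap: 69.3
```

```bash
python3 - <<'E'
from h import *
import pickle
np.set_printoptions(precision=2,suppress=True)
c=arm.camera("wrist");t=arm.camera("top");pickle.dump((c,t),open("w3.pkl","wb"))
s=arm.state();print(s["time"],s["ee_pos"],s["tcp_rot"],s["joint_pos"],s["finger_gap"])
im=np.zeros((384,800,3),np.uint8);im[:,:512]=c["pixels"][:,:,::-1]
b=cv2.resize(t["pixels"][130:200,200:282,::-1],None,fx=3.5,fy=3.5);im[:245,513:800]=b
cv2.imwrite("pics/w3.png",im)
print(proj(c,[[458,326,16],[580,324,8]]))
E
```

```text
7.15 [458.87 326.08 291.23] [ 3.14 -0.04 -0.  ] [-0.16  0.3  -0.67  1.68  0.2   1.23 -2.48] 69.61290597967843
[[262.09 156.89]
 [260.45  58.81]]
```

View pics/w3.png

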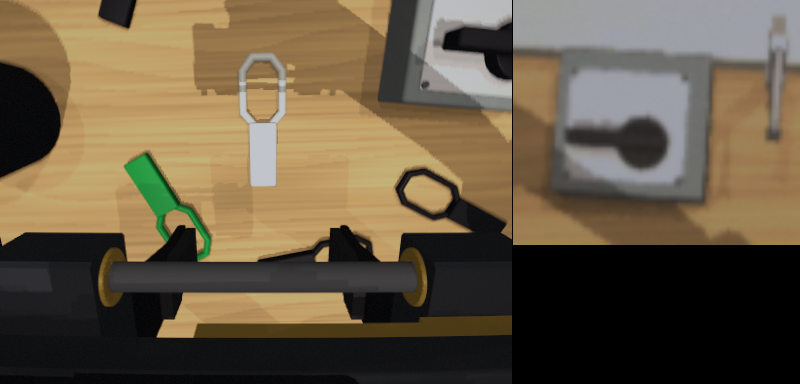

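The handle shows in the off position, its bar pointing left and parallel to the box edge. The tag body's top spans (249–276, 123) to (251–275, 186) and its ring end is at (262,54).

```bash
python3 - <<'E'
from h import *
import pickle
np.set_printoptions(precision=1,suppress=True)
c,t=pickle.load(open("w3.pkl","rb"))
for p,z in(((262.5,123),16),((262.5,185),16),((262,55),8),((249,123),16),((276,123),16)):print(onz(c,p,z))
E
```

```text
[501.8 324.   16. ]
[419.9 326.7  16. ]
[584.4 321.9   8. ]
[502.3 341.3  16. ]
[501.2 306.8  16. ]
```

Request:
{"op": "arm_command", "data": {"dp": [[0.8,-0.1,-5],[0.8,-0.1,-10],[0.8,-0.1,-15],[0.8,-0.1,-20],[0.8,-0.1,-24],[0.8,-0.1,-27],[0.8,-0.1,-28],[0.8,-0.1,-28.7],[0.8,-0.1,-28.7],[0.8,-0.1,-28.7],[0.8,-0.1,-28.7],[0.8,-0.1,-28.7],[0.8,-0.1,-28.7],[0.8,-0.1,-28.7],[0.8,-0.1,-28.7]], "angular": [[0,0,0],[0,0,0],[0,0,0],[0,0,0],[0,0,0],[0,0,0],[0,0,0],[0,0,0],[0,0,0],[0,0,0],[0,0,0],[0,0,0],[0,0,0],[0,0,0],[0,0,0]], "gripper": [0.8,0.8,0.8,0.8,0.8,0.8,0.8,0.8,0.8,0.8,0,0,0,0,0]}}

```text
time: 8.65
ee_pos: [467.0, 325.0, 4.4]
tcp_rot: [3.138, -0.044, -0.004]
force: [-1.4, -0.7, 0.2]
finger_gap: 37.3
```

```bash
python3 - <<'E'
from h import *
s=arm.state();print(s["time"],s["ee_pos"],s["tcp_rot"],np.round(s["joint_pos"],2),s["finger_gap"],s["force"])
E
```

```text
8.65 [466.95127864 325.03662831   4.35643703] [ 3.13762716 -0.04437003 -0.00438131] [-0.36  0.62 -0.43  1.94  0.4   0.67 -2.63] 37.259375541421186 [-1.35642464 -0.70919412  0.19634984]
```

Request:
{"op": "arm_command", "data": {"dp": [[0,0,3],[0,0,7],[0,0,12],[0,0,17],[0,0,22],[0,0,26],[0,-4,28],[-1,-9,28],[-1,-14,28],[-2,-19,28],[-2,-24,28],[-3,-29,28],[-3,-33,28],[-3.5,-37,28],[-3.5,-39.6,28],[-3.5,-39.6,28],[-3.5,-39.6,28],[-3.5,-39.6,28],[-3.5,-39.6,28]], "angular": [[0,0,0],[0,0,0],[0,0,0],[0,0,0],[0,0,0],[0,0,0],[0,0,-1],[0,0,-2],[0,0,-3.7],[0,0,-3.7],[0,0,-3.7],[0,0,-3.7],[0,0,-3.7],[0,0,-3.7],[0,0,-3.7],[0,0,-3.7],[0,0,-3.7],[0,0,-3.7],[0,0,-3.7]], "gripper": [0,0,0,0,0,0,0,0,0,0,0,0,0,0,0,0,0,0,0]}}

```text
time: 10.55
ee_pos: [432.0, -69.6, 284.3]
tcp_rot: [3.135, -0.141, -0.005]
force: [-0.0, -0.2, -0.9]
finger_gap: 35.5
```

```bash
python3 - <<'E'
from h import *
import pickle
c=arm.camera("wrist");d=arm.camera("side");pickle.dump((c,d),open("w4.pkl","wb"))
s=arm.state();print(s["time"],s["ee_pos"],s["tcp_rot"],np.round(s["joint_pos"],2),s["finger_gap"],s["force"])
R=R_(s["tcp_rot"]);p=s["ee_pos"];r=p+R@[114,0,-3.6];print("ring exp",r,proj(c,[r]),proj(d,[r]))
im=np.zeros((440,800,3),np.uint8);im[:384,:512]=c["pixels"][:,:,::-1]
im[:,512:]=cv2.resize(d["pixels"][130:240,195:267,::-1],None,fx=4,fy=4)
cv2.imwrite("pics/w4.png",im)
E
```

```text
10.65 [431.9807544  -70.00665121 284.31262782] [ 3.13484065 -0.14242046 -0.00472953] [ 0.33  0.03 -0.27  1.96  0.01  1.15 -1.61] 35.705009298177465 [ 0.76515426  0.12930891 -1.60477913]
ring exp [545.52202635 -80.3320937  287.58750224] [[264.92162539   2.95569401]] [[247.1899775  158.80339466]]
```

View pics/w4.png

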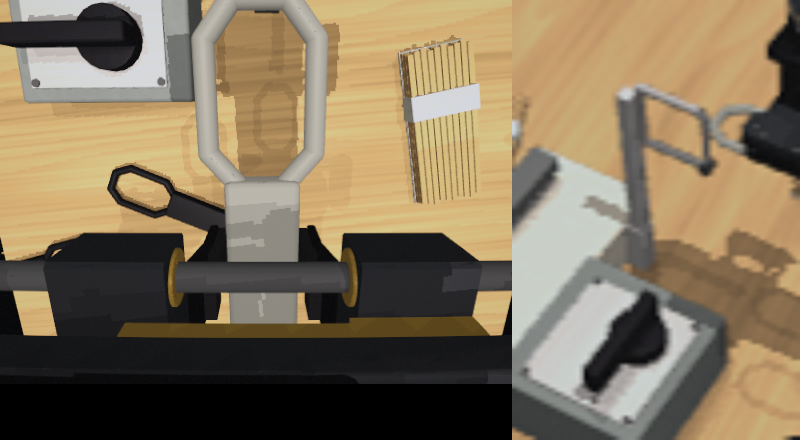

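The wrist view shows the ring end at (262,2), where it should be, and the tag straight in the grip. In the side view the ring end is at (246,162), just in front of the hook nose. Now down to gate height.

Request:
{"op": "arm_command", "data": {"dp": [[0,0,-2],[0,0,-4],[0,-0.1,-5],[0,-0.1,-5],[0,-0.1,-5]], "angular": [[0,0,0],[0,0,0],[0,0,0],[0,0,0],[0,0,0]], "gripper": [0,0,0,0,0]}}

```text
time: 11.15
ee_pos: [432.5, -70.9, 234.8]
tcp_rot: [3.135, -0.142, -0.004]
force: [1.0, 0.7, -1.8]
finger_gap: 35.3
```

```bash
python3 - <<'E'
from h import *
import pickle
c=arm.camera("wrist");d=arm.camera("side");pickle.dump((c,d),open("w5.pkl","wb"))
s=arm.state();print(s["time"],s["ee_pos"],s["tcp_rot"],s["finger_gap"],s["force"])
R=R_(s["tcp_rot"]);p=s["ee_pos"]
im=np.zeros((560,800,3),np.uint8);x0,y0,k=220,145,7
b=cv2.resize(d["pixels"][y0:y0+60,x0:x0+50,::-1],None,fx=k,fy=k,interpolation=cv2.INTER_CUBIC)
w=c["pixels"][:,120:512,::-1].copy()
def dots(img,P,cam,f,col):
    for q in proj(cam,P): cv2.circle(img,tuple(int(v) for v in f(q)),2,col,-1)
tag=[p+R@np.array([x-8.5,y,z-3.6]) for x,y,z in [(122,0,0),(102,25,0),(102,-25,0),(70,25,0),(70,-25,0),(42.5,18,-8),(42.5,-18,-8),(42.5,18,8)]]
X=np.array([.9957,-.0924,0]);H=np.array([565,-83.5,204]);hk=[H+X*x+[0,0,z] for x,z in[(0,0),(0,55),(0,75),(75,75),(75,0),(0,35)]]
fs=lambda q:((q[0]-x0+.5)*k,(q[1]-y0+.5)*k); fw=lambda q:(q[0]-120,q[1])
dots(b,tag,d,fs,(0,0,255));dots(b,hk,d,fs,(0,255,0));dots(w,tag,c,fw,(0,0,255));dots(w,hk,c,fw,(0,255,0))
im[:420,:350]=b;im[:384,360:752]=w;cv2.imwrite("pics/w5.png",im)
print((tag[0]-H)@X,tag[0]-H)
E
```

```text
11.25 [432.75703622 -70.96455335 235.23613228] [ 3.13470503e+00 -1.42183051e-01 -1.82017926e-03] 35.82832759590216 [ 0.66500141  0.30936821 -1.50196787]
-19.331784237828927 [-19.20432192   2.27316995  34.72341257]
```

View pics/w5.png

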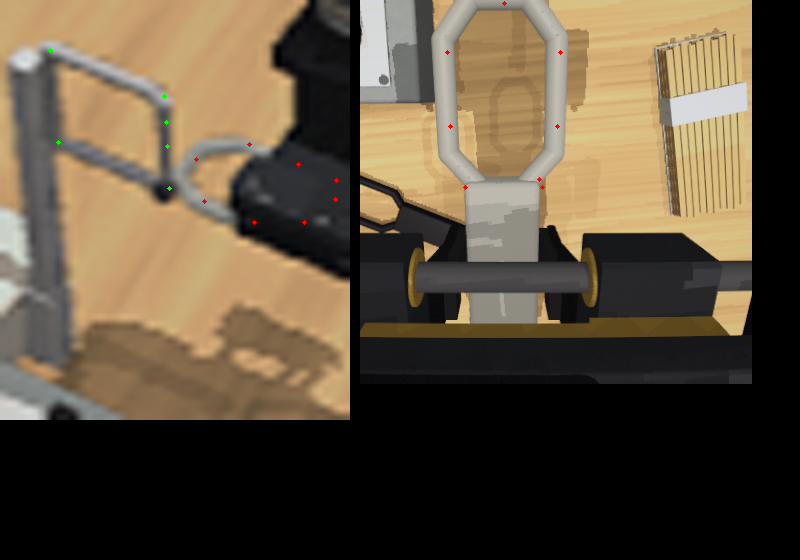

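The overlay shows the hook model fitting within about 1 px. The ring end is at (183,175) in the enlarged side view, a few mm further forward than the model and at the right height. Now pushing in.

Request:
{"op": "arm_command", "data": {"dp": [[1,-0.1,0],[2,-0.2,0],[3,-0.3,0],[4,-0.4,0],[5,-0.5,0],[5.8,-0.55,0],[6.4,-0.6,0],[7,-0.65,0],[7.3,-0.7,0],[7.3,-0.7,0],[7.3,-0.7,0]], "angular": [[0,0,0],[0,0,0],[0,0,0],[0,0,0],[0,0,0],[0,0,0],[0,0,0],[0,0,0],[0,0,0],[0,0,0],[0,0,0]], "gripper": [0,0,0,0,0,0,0,0,0,0,0]}}

```text
time: 12.35
ee_pos: [505.6, -78.0, 235.1]
tcp_rot: [3.135, -0.142, -0.002]
force: [-0.2, 0.2, -1.1]
finger_gap: 35.7
```

```bash
cat > look.py <<'E'
from h import *
import sys
c=arm.camera("wrist");d=arm.camera("side")
s=arm.state();print(s["time"],s["ee_pos"],s["tcp_rot"],s["finger_gap"],s["force"])
R=R_(s["tcp_rot"]);p=s["ee_pos"]
X=np.array([.9957,-.0924,0]);H=np.array([565,-83.5,204]);r=p+R@[113.5,0,-3.6];print("ring nominal",(r-H)@X,r-H)
im=np.zeros((560,800,3),np.uint8);x0,y0,k=205,140,8
b=cv2.resize(d["pixels"][y0:y0+70,x0:x0+50,::-1],None,fx=k,fy=k,interpolation=cv2.INTER_CUBIC)
im[:,:400]=b;im[:384,400:800]=c["pixels"][:,80:480,::-1];cv2.imwrite("pics/"+sys.argv[1],im)
E
python3 look.py w6.png
```

```text
12.45 [505.47669069 -77.96826001 235.22513471] [ 3.13463213e+00 -1.42251467e-01 -2.02474844e-03] 35.61095917782337 [-0.17903819 -0.38768068 -1.5430897 ]
ring nominal 53.72277009960104 [53.51532582 -4.73549979 34.69799458]
```

View pics/w6.png

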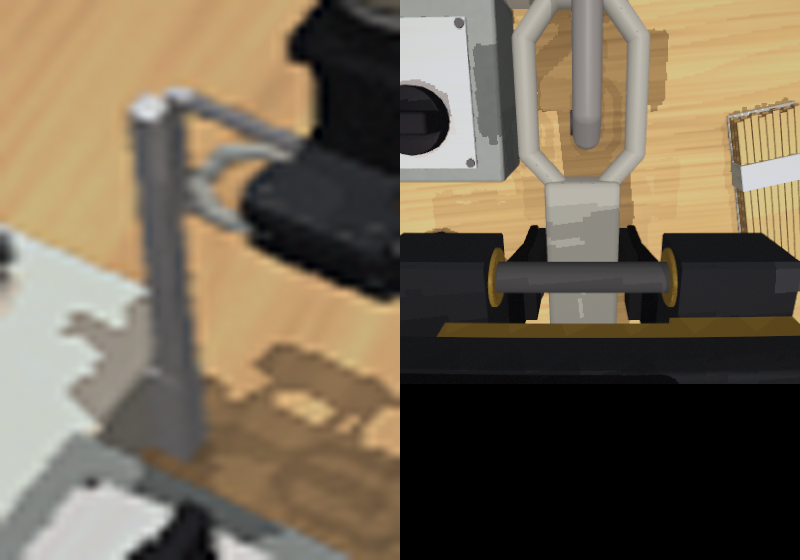

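The ring now surrounds the hook's nose bar. The hinge shows at (573,128) and the nose corner at (590,140), with the opening around both. I'll push 4 mm further and average the force, to tell whether the gate still presses on the ring.

Request:
{"op": "arm_command", "data": {"dp": [[0.2,0,0],[0.4,0,0],[0.4,0,0],[0.4,0,0]], "angular": [[0,0,0],[0,0,0],[0,0,0],[0,0,0]], "gripper": [0,0,0,0]}}

```text
time: 12.85
ee_pos: [509.5, -78.0, 235.2]
tcp_rot: [3.135, -0.142, -0.002]
force: [-0.6, -0.3, -2.0]
finger_gap: 35.4
```

```bash
cat > f.py <<'E'
from h import *
F=[]
for i in range(6): arm.camera("wrist");s=arm.state();F.append(s["force"])
print(s["ee_pos"],np.mean(F,0).round(2),np.std(F,0).round(2))
E
python3 f.py
```

```text
[509.46323739 -77.96074962 235.24917011] [-0.1   0.19 -1.14] [0.4  0.51 0.4 ]
```

There's no push-back: Fx ≈ 0 and Fz is just the tag's weight, so the gate has snapped behind the ring bar. Now release.

Request:
{"op": "arm_command", "data": {"dp": [[-0.7,0.1,0],[-1.5,0.1,0],[-1.5,0.1,0],[-1.5,0.1,0],[-1.5,0.1,0],[-1.5,0.1,0],[-1.5,0.1,0],[-1.5,0.1,0],[-1.5,0.1,0],[-1.5,0.1,0],[-1.5,0.1,0],[-1.5,0.1,0]], "angular": [[0,0,0],[0,0,0],[0,0,0],[0,0,0],[0,0,0],[0,0,0],[0,0,0],[0,0,0],[0,0,0],[0,0,0],[0,0,0],[0,0,0]], "gripper": [0,0,0,1,1,1,1,1,1,1,1,1]}}

```text
time: 14.35
ee_pos: [494.5, -77.0, 235.3]
tcp_rot: [3.135, -0.142, -0.002]
force: [0.0, 0.0, 0.5]
finger_gap: 86.2
```

```bash
python3 look.py w7.png
```

```text
14.45 [494.44858817 -76.97990842 235.21914565] [ 3.13463348e+00 -1.42329431e-01 -2.05155156e-03] 87.30229384692782 [ 0.49110346 -0.08905521  0.02995367]
ring nominal 42.65083531294992 [42.48677168 -3.75277867 34.69005418]
```

View pics/w7.png

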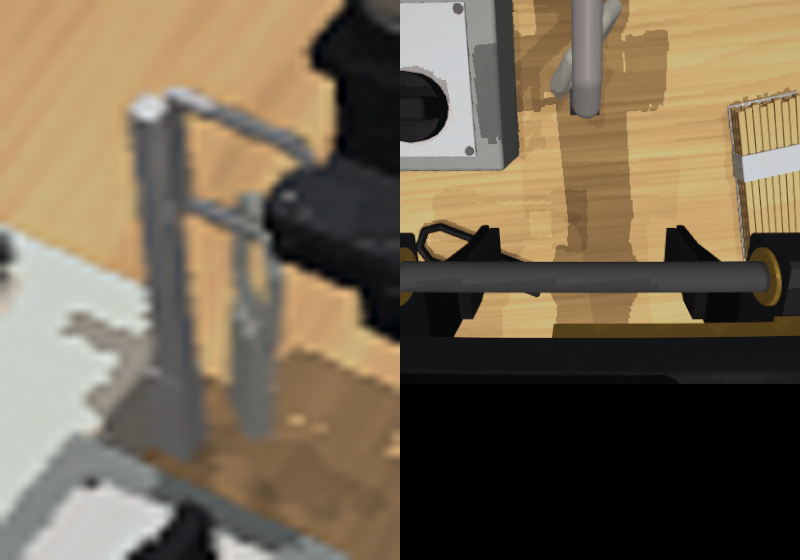

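The tag hangs from the hook's bottom bar, with its ring at (255,215) and its body at (250,400) in the side view. I'll back the arm away, clear of the hook, and let the swing settle.

Request:
{"op": "arm_command", "data": {"dp": [[-1.5,0,0],[-3,0,1],[-3,0,5],[-3,0,10],[-3,0,15],[-3,0,20],[-3,-5,20],[-3,-10,20],[-3,-15,20],[-3,-20,20],[-3,-25,20],[-3,-30,20],[-3,-30,20],[-3,-30,20],[-3,-30,20],[-3,-30,20],[-3,-30,20],[-3,-30,20],[-3,-30,20],[-3,-30,20]], "angular": [[0,0,0],[0,0,0],[0,0,0],[0,0,0],[0,0,0],[0,0,0],[0,0,0],[0,0,0],[0,0,0],[0,0,0],[0,0,0],[0,0,0],[0,0,0],[0,0,0],[0,0,0],[0,0,0],[0,0,0],[0,0,0],[0,0,0],[0,0,0]], "gripper": [1,1,1,1,1,1,1,1,1,1,1,1,1,1,1,1,1,1,1,1]}}

```text
time: 16.45
ee_pos: [464.5, -376.8, 435.3]
tcp_rot: [3.135, -0.142, -0.002]
force: [0.4, 1.1, -0.1]
finger_gap: 87.1
```

Request:
{"op": "arm_command", "data": {"dp": [[0,0,0],[0,0,0],[0,0,0],[0,0,0],[0,0,0],[0,0,0],[0,0,0],[0,0,0],[0,0,0],[0,0,0],[0,0,0],[0,0,0],[0,0,0],[0,0,0],[0,0,0],[0,0,0],[0,0,0],[0,0,0],[0,0,0],[0,0,0]], "angular": [[0,0,0],[0,0,0],[0,0,0],[0,0,0],[0,0,0],[0,0,0],[0,0,0],[0,0,0],[0,0,0],[0,0,0],[0,0,0],[0,0,0],[0,0,0],[0,0,0],[0,0,0],[0,0,0],[0,0,0],[0,0,0],[0,0,0],[0,0,0]], "gripper": [1,1,1,1,1,1,1,1,1,1,1,1,1,1,1,1,1,1,1,1]}}

```text
time: 18.45
ee_pos: [464.5, -376.8, 435.3]
tcp_rot: [3.135, -0.142, -0.002]
force: [0.6, -0.2, -0.4]
finger_gap: 86.9
```

```bash
python3 - <<'E'
from h import *
d=arm.camera("side");t=arm.camera("top")
im=np.zeros((560,800,3),np.uint8)
im[:560,:480]=cv2.resize(d["pixels"][140:233,185:265,::-1],(480,560),interpolation=cv2.INTER_CUBIC)
im[:300,480:]=cv2.resize(t["pixels"][100:250,200:400,::-1],(320,300)) if 0 else cv2.resize(t["pixels"][110:260,200:360,::-1],(320,300))
cv2.imwrite("pics/w8.png",im);s=arm.state();print(s["time"],s["ee_pos"],s["force"])
for l in["chopsticks_center","tape"]: print(l,[(np.round(r["location"]),round(r["score"],2)) for r in arm.trace(t,l)])
E
```

```text
18.55 [ 464.47175322 -376.78544166  435.33956612] [-0.3740484  -0.74080143 -0.15822107]
chopsticks_center [(array([326., 199.]), 0.93)]
tape [(array([372., 158.]), 0.71)]
```

View pics/w8.png

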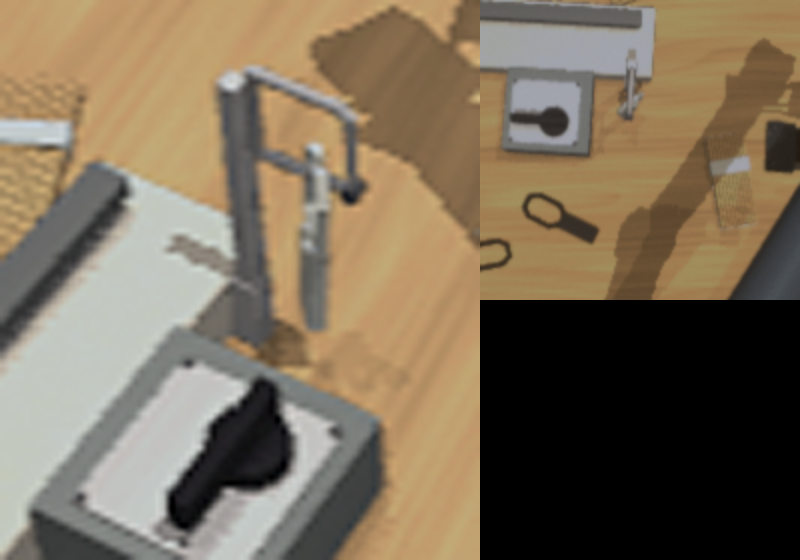

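The tag hangs on the bottom bar, with its body at about (315,260). The gate is shut at (352,150) and the handle points to off. I'll let the swing die down for a few seconds, then hand in.

Request:
{"op": "arm_command", "data": {"dp": [[0,0,0],[0,0,0],[0,0,0],[0,0,0],[0,0,0],[0,0,0],[0,0,0],[0,0,0],[0,0,0],[0,0,0],[0,0,0],[0,0,0],[0,0,0],[0,0,0],[0,0,0],[0,0,0],[0,0,0],[0,0,0],[0,0,0],[0,0,0]], "angular": [[0,0,0],[0,0,0],[0,0,0],[0,0,0],[0,0,0],[0,0,0],[0,0,0],[0,0,0],[0,0,0],[0,0,0],[0,0,0],[0,0,0],[0,0,0],[0,0,0],[0,0,0],[0,0,0],[0,0,0],[0,0,0],[0,0,0],[0,0,0]], "gripper": [1,1,1,1,1,1,1,1,1,1,1,1,1,1,1,1,1,1,1,1]}}

```text
time: 20.65
ee_pos: [464.5, -376.8, 435.3]
tcp_rot: [3.135, -0.142, -0.002]
force: [-0.5, -0.0, -0.4]
finger_gap: 86.9
```

Request:
{"op": "arm_command", "data": {"dp": [[0,0,0],[0,0,0],[0,0,0],[0,0,0],[0,0,0],[0,0,0],[0,0,0],[0,0,0],[0,0,0],[0,0,0],[0,0,0],[0,0,0],[0,0,0],[0,0,0],[0,0,0],[0,0,0],[0,0,0],[0,0,0],[0,0,0],[0,0,0]], "angular": [[0,0,0],[0,0,0],[0,0,0],[0,0,0],[0,0,0],[0,0,0],[0,0,0],[0,0,0],[0,0,0],[0,0,0],[0,0,0],[0,0,0],[0,0,0],[0,0,0],[0,0,0],[0,0,0],[0,0,0],[0,0,0],[0,0,0],[0,0,0]], "gripper": [1,1,1,1,1,1,1,1,1,1,1,1,1,1,1,1,1,1,1,1]}}

```text
time: 22.65
ee_pos: [464.5, -376.8, 435.4]
tcp_rot: [3.134, -0.142, -0.002]
force: [0.3, -0.1, 0.3]
finger_gap: 87.1
```

```bash
python3 - <<'E'
from h import *
a=arm.camera("side");[arm.camera("top") for _ in range(6)];b=arm.camera("side")
d=np.abs(a["pixels"].astype(int)-b["pixels"])[140:233,185:265];print("moving px",(d.max(2)>40).sum())
print(arm.state()["time"],arm.hand_in())
E
```

```text
moving px 3
the job is handed in; nothing more can be done
23.05 None
```

I turned the isolator handle to off first, then pushed the white tag's ring through the snap hook's gate, let go and backed the arm away. I handed the job in at about 23 s of the 72 s allowed.

**Handle and tag:** The last pictures show the handle pointing to off, the gate shut and the tag hanging from the hook's bottom bar. The tag was almost still at hand-in: 3 pixels changed over about 0.35 s.

**Gate:** With the ring pushed fully in, the sideways force was near zero and only the tag's weight showed. I took that as the gate having snapped shut behind the ring. I did not pull back against the gate to test it.

**Bystanders:**
- **Chopsticks:** the pack was found within 1 pixel of where it started.
- **Tape dispenser:** this check disagreed. The network placed it about 9 pixels from its first reading. The arm may have been partly hiding it in that picture, but I did not confirm that. The arm's path kept well above it.

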